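# Sort the last donated goods at the food bank

## Robot

A 6-joint arm with a two-finger parallel gripper is mounted at the origin on the work surface. World frame = base frame: x ahead of the robot, y to its left, z up, the work surface at z = 0. Lengths are in m, angles in rad, forces in N, time in s.
With the tool pointing down it reaches from about 0.325 to 0.775 m from the base axis. Payload 5.5 kg.
Tool frame: the origin (TCP) lies at the very end of the fingers, on their centre line; the grasp point (between the pads) lies behind it (r.pinch_z is the z of the grasp point in the tool frame, in m); z points along the fingers, y is the line along which they close (so a half turn about z gives the same grasp; the last joint's range is limited). The gripper opens to 88 mm and grips with 3 to 60 N. Pads are 20 mm wide; open, the fingers measure 115 mm over their backs; the gripper's body (75 mm by 178 mm) begins 61 mm behind the grasp point.
Start: joints at [1.259, 0.091, 1.231, -0, 1.82, -0.057], TCP at [0.151, 0.581, 0.189] pointing down, gripper open.
Joint ranges: [-2.87, 2.87], [-0.86, 2.18], [0.17, 2.46], [-1.51, 4.65], [0.06, 2.69], [-2.65, 2.65]. Speed limits (rad/s): [2.57, 2.57, 3.01, 3.14, 3.14, 3.14].

## Interface

Orientations are given as a unit quaternion [w, x, y, z].
In Python, from workcell import r gives the robot as it stands. The module is installed in compiled form; this text tells all that it offers.
- The arm moves only by the shell command python3 -m pendant 'ROWS'. ROWS is JSON, a list of rows, each an object of numbers: "tx", "ty", "tz": the shift along the tool's x, y, z in mm; "ax", "ay", "az": the turn, a rotation vector about the tool's x, y, z in degrees; "jaw": the closure, from 0 (fully open) to 1 (shut). In form: [{"tx": .., "ty": .., "tz": .., "ax": .., "ay": .., "az": .., "jaw": ..}, ...]. A call has 1 to 20 rows; each row shifts and turns the commanded pose from where the row before left it, along the tool's axes as they then stand; what a row does not reach is not made up. A row lasts 1/8 s, in which the tool goes at most 62.5 mm and 10.7 degrees, less where a joint would pass 70% of its speed; a pose out of reach is approached as far as the arm can. A call with a gripper value outside its range is refused whole. The fingers move at their own pace and stop on an object; the grip force is fixed at half the most. Time passes only in rows, so rows that do not move let the fingers close. It gives the time, the measured TCP pose, the force, the opening and the grip force at its end, in the units of the state.
- r.state(): the state, without advancing time (a new reading comes with each control period).
- r.snapshot(name): name is "scene" or "top"; returns a dict with "frame" (384x512x3 uint8, red, green, blue), "K" (3x3 intrinsics, pixels), "k1" (the pictures are not rectified: a ray, as slopes to the right and down, at radius r is drawn at 1 + k1 r^2 times it, then the intrinsics apply), "rvec" (rotation vector, rad) and "tvec" (3), from world to camera coordinates, as OpenCV has them. Camera axes: x right, y down, z forward; pixel columns grow to the right and rows downward; lengths in m; the calibration is good to about 2 mm. A picture is of the moment at which its call begins. There is no depth.
- r.job_done(): hands the job in; it is judged then, once.
The state is a dict: "time": time; "joint_positions": joint angles; "qvel": joint speeds; "joint_torque": joint torques, N m; "ee_pos": TCP position; "tool_rot": TCP orientation; "contact_force": force on the tool from outside, world axes, zero at the start; "torque": the same for the moment, N m; "grip_width": opening from 0.0 (shut) to 1.0 (fully open); "gripper_force": force on a finger pad.
Only numpy, scipy, OpenCV 4.12 (cv2) and the standard library are available. Lean on these libraries where they do the work, as an engineer would, in place of code of your own. Each camera call takes 0.05 s, during which the arm holds its last target. There are 200 camera calls.

## Task

Sort the four loose goods in front of the robot with their own kind: stand the red tin in the tray of tins, the green-lidded jar in the crate of jars and the orange carton in the tote of cartons, each set down gently, not dropped, upright on the floor of the free front space. Nest the loose green tumbler in the stack of tumblers, loosely: lower it until it just sits and let go, without pushing or dropping it, so that it does not wedge tight, and keep the stack standing where it is. Leave the oil bottle where it stands, and do not knock or push the tray, the crate, the tote or the goods already in them.

Things in the scene. Friction and masses are not known exactly. Their poses are not given: they have to be found in the camera images.
- tin_mid (a point): loose food tin with a red label and bare steel ends (ring pull on top), standing upright. Cylinder 66 mm in diameter, 100 mm high, about 0.36 kg. The point is its centre, 50 mm above its foot; z is its axis, upwards.
- jar_mid (a point): loose glass jar of red-brown sauce with a green lid and a white label, standing upright. 64 mm in diameter up to 80 mm high, shoulder above that, lid 59 mm in diameter; 100 mm high over all, about 0.34 kg. The point is on its axis half-way up, 50 mm above its foot; z is its axis, upwards.
- carton_mid (a point): loose upright food carton, orange with a blue band near its foot. 38 mm thick (its own x), 70 mm wide (its own y), 120 mm high (z), about 0.26 kg. The point is its centre, 60 mm above its foot.
- tumbler_mid (a point): loose empty green plastic stacking tumbler, standing mouth up. Tapered evenly: 70 mm outside diameter at the rim, 48 mm just above the foot (the foot's edge is chamfered to 42 mm); wall 4.6 mm, 110 mm high, about 0.07 kg. The point is on its axis half-way up, 55 mm above its foot; z is its axis, upwards.
- tin_tray: brown cardboard tray of tins, 170 mm (its x) by 160 mm (y), fixed; two tins (green, yellow labels; size of the loose one) stand fixed at its back. Origin: centre of its underside; x points away from the robot to its back, y left, z up. Floor 5 mm, walls 5 mm thick, 45 mm high, the front one 28 mm. Free front space: x = -80 to +12 mm (there the stock begins), y = -75 to +75 mm.
- jar_crate: black plastic crate of jars, 170 mm (its x) by 160 mm (y), fixed; two jars (yellow, white lids; size of the loose one) stand fixed at its back. Origin: centre of its underside; x points away from the robot to its back, y left, z up. Floor 5 mm, walls 5 mm thick, 50 mm high. Free front space: x = -80 to +14 mm (there the stock begins), y = -75 to +75 mm.
- carton_tote: blue plastic tote of cartons, 170 mm (its x) by 160 mm (y), fixed; two cartons (yellow, white; size of the loose one) stand fixed across its back. Origin: centre of its underside; x points away from the robot to its back, y left, z up. Floor 5 mm, walls 5 mm thick, 50 mm high. Free front space: x = -80 to +39 mm (there the stock begins), y = -75 to +75 mm.
- stack_rim (a point): stack of two green tumblers like the loose one, mouth up, loose on the table (one piece, 0.16 kg, easily tipped). The point: centre of its open mouth, 155 mm above the table; z up. Mouth 60 mm wide inside, narrowing downward; a tumbler let into it rests by its own weight with its rim 46 mm above the point, its foot 64 mm below. Pushed or dropped, it wedges.
- oil_mid (a point): small amber oil bottle with a yellow label and a black cap, 56 mm in diameter, 150 mm high, loose among the goods: it has no place here and stays. The point is on its axis 75 mm above its foot.
Mind the look-alikes: they are no part of the job. What is shaped like the part that bears tumbler_mid but pink or purple is not meant.

How it is judged:
By the outcome, as a careful person would: the job done as asked, in the order asked, and still so for the second after the job is handed in, with the robot touching nothing.
It also fails if it takes over 106 s, if anything falls off the work surface, if the arm or the gripper's body presses on something with over 40 N, if the wrist force passes 120 N, or if a joint passes its speed limit or range.

## Working session

There is one attempt and no reset: what is moved stays moved. The work goes in short steps, Python scripts to look and compute and a shell command to move; the robot and the scene stay as the last step left them, time stands still between calls to the robot, and variables do not carry over. Pictures are saved under pics/ and viewed, at most 14 in all, crops included, and the job is handed in when it is done.

```bash
mkdir -p pics
cat > h.py <<'E'
import numpy as np,cv2
from workcell import r
def snap(n):
    s=r.snapshot(n); return s
def proj(s,P):
    k=np.array([s["k1"],0,0,0,0.]); 
    return cv2.projectPoints(np.array(P,float).reshape(-1,1,3),np.array(s["rvec"],float),np.array(s["tvec"],float),np.array(s["K"],float),k)[0].reshape(-1,2)
def back(s,uv,z):
    k=np.array([s["k1"],0,0,0,0.])
    p=cv2.undistortPoints(np.array(uv,float).reshape(-1,1,2),np.array(s["K"],float),k).reshape(-1,2)
    R=cv2.Rodrigues(np.array(s["rvec"],float))[0]; c=-R.T@np.array(s["tvec"],float)
    d=np.c_[p,np.ones(len(p))]@R
    return c+d*((np.broadcast_to(z,len(p))-c[2])/d[:,2])[:,None]
E
python3 - <<'E'
from h import *
import pickle
for n in("scene","top"):
    s=snap(n);pickle.dump(s,open(n+".pkl","wb"))
    cv2.imwrite(f"pics/{n}0.png",cv2.resize(s["frame"][:,:,::-1],(800,600),interpolation=cv2.INTER_CUBIC))
    R=cv2.Rodrigues(np.array(s["rvec"],float))[0];print(n,-R.T@s["tvec"],s["k1"],s["K"][0][0])
print(r.state(),r.pinch_z)
E
```

```text
scene [ 1.25408826 -0.31456137  1.03889174] -0.1087731326805621 399.7598466356208
top [ 0.30178634 -0.01854628  1.31452378] -0.07361822165802562 447.88278237404484
{'time': 0.1, 'joint_positions': array([ 1.25927723e+00,  9.17617090e-02,  1.23175693e+00, -1.90319905e-05,
        1.81976078e+00, -5.66859757e-02]), 'qvel': array([-0.00016944, -0.00238342, -0.00284819, -0.00017237, -0.00026709,
        0.00294777]), 'joint_torque': array([ 2.15796157e-03, -4.47860777e+01, -4.07567561e+01,  7.00747501e-02,
        2.85356445e-02, -9.33332490e-05]), 'ee_pos': array([0.15115553, 0.58032729, 0.18773789]), 'tool_rot': array([-1.45324404e-04,  1.27074346e-01,  9.91892837e-01, -8.30818041e-04]), 'contact_force': array([ 0.01568547, -0.55592149, -0.18894643]), 'torque': array([ 0.00692203, -0.00383026,  0.00267142]), 'gripper_force': 0.0, 'grip_width': 1.0017969385792216} -0.0187
```

View pics/scene0.png

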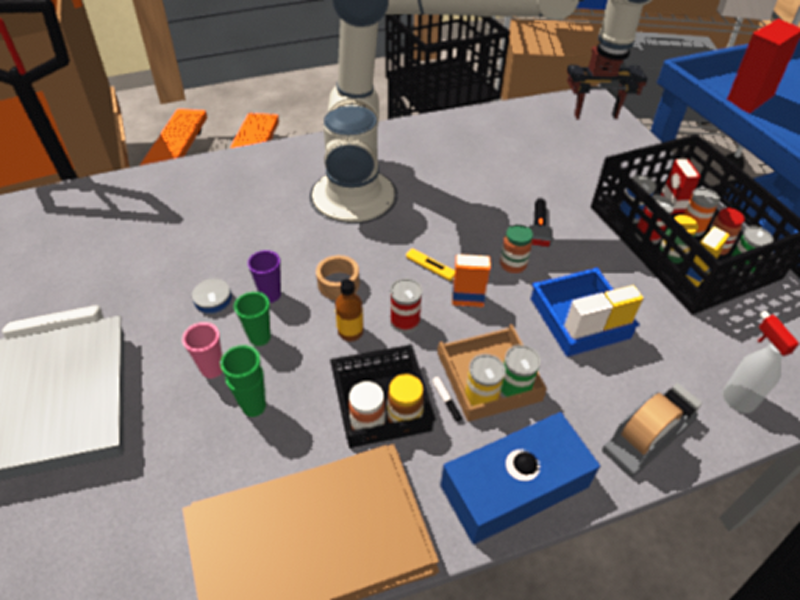

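View pics/top0.png

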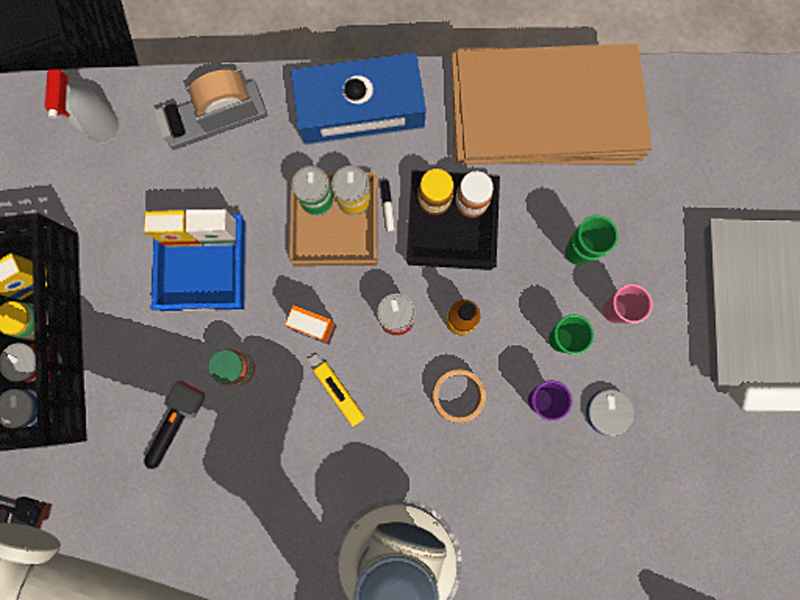

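The top view (800x600 pixels) shows:
- **Loose goods:** jar lid (226,365), carton (310,323), red tin (396,313) and oil bottle (464,317).
- **Tumblers:** green candidates are the single one at (573,334) and the stack at (596,237). Pink at (631,303) and purple at (551,400) are look-alikes. The loose one is (573,334), being green and single, with one inner wall.
- **Containers:** tote (197,262), tin tray (333,219) and crate (453,219).

Next I fit the poses by silhouette and confirm them in enlarged overlays.

```bash
cat > fit.py <<'E'
from h import *
import pickle
from scipy.optimize import minimize
S={n:pickle.load(open(n+".pkl","rb")) for n in("scene","top")}
t=np.linspace(0,2*np.pi,40,endpoint=False)
def ring(x,y,rad,z): return np.c_[x+rad*np.cos(t),y+rad*np.sin(t),0*t+z]
def box(x,y,a,lx,ly,z0,z1):
    c,s=np.cos(a),np.sin(a)
    return np.array([[x+c*u*lx/2-s*v*ly/2,y+s*u*lx/2+c*v*ly/2,z] for z in(z0,z1) for u,v in((-1,-1),(-1,1),(1,1),(1,-1))])
def cyl(prof): return lambda p: np.vstack([ring(p[0],p[1],rad,z) for rad,z in prof])
def hsv(s): return cv2.cvtColor(s["frame"],cv2.COLOR_RGB2HSV).astype(int)
def rng(h0,h1,smin=90,vmin=40): 
    return lambda H:((H[...,0]>=h0)&(H[...,0]<=h1) if h0<h1 else (H[...,0]>=h0)|(H[...,0]<=h1))&(H[...,1]>smin)&(H[...,2]>vmin)
def cost(p,model,masks,UP=4):
    c=0
    for n,m in masks.items():
        q=proj(S[n],model(p)); im=np.zeros((m.shape[0]*UP,m.shape[1]*UP),np.uint8)
        cv2.fillConvexPoly(im,cv2.convexHull(np.round((q+.5)*UP*16-8).astype(np.int32)),255,shift=4)
        f=cv2.resize(im,m.shape[::-1],interpolation=cv2.INTER_AREA)/255.
        c+=np.abs(f-m).sum()/max(m.sum(),1)
    return c
def fit(model,p0,col,views=("scene","top"),rad=25):
    masks={}
    for n in views:
        m=col(hsv(S[n])); q=proj(S[n],model(p0)); lo=q.min(0)-8; hi=q.max(0)+8
        w=np.zeros_like(m); w[int(lo[1]):int(hi[1]),int(lo[0]):int(hi[0])]=1
        m=(m&w).astype(np.uint8); k,l,st,_=cv2.connectedComponentsWithStats(m)
        if k>1: m=(l==1+st[1:,4].argmax()).astype(np.uint8)
        h=cv2.convexHull(np.argwhere(m)[:,::-1].astype(np.int32)); m=cv2.fillConvexPoly(np.zeros_like(m),h,1)
        masks[n]=m.astype(float)
    p0=np.array(p0,float); st=np.array([.008,.008,.1])[:len(p0)]
    sim=np.vstack([p0]+[p0+np.eye(len(p0))[i]*st[i] for i in range(len(p0))])
    o=minimize(cost,p0,args=(model,masks),method="Nelder-Mead",options=dict(initial_simplex=sim,xatol=2e-4,fatol=1e-4))
    return o.x,o.fun
E
python3 - <<'E'
from fit import *
T=S["top"];pk=dict(jar=(226,365,.1),carton=(310,323,.12),tin=(396,313,.1),oil=(464,317,.15),tum=(573,334,.11),stack=(596,237,.155),
 pink=(631,303,.11),purple=(551,400,.11))
P={k:back(T,[(v[0]/1.5625,v[1]/1.5625)],v[2])[0] for k,v in pk.items()}
for k,v in P.items(): print(k,v.round(3))
for nm,c in dict(tote=[(151,308),(242,306),(245,215)],tray=[(290,264),(376,262),(378,172)],crate=[(407,266),(495,266),(499,172)]).items():
    print(nm,back(T,np.array(c)/1.5625,.045 if nm=='tray' else .05).round(3).tolist())
out={}
green=rng(45,85,90,30)
for k,m,c,p0 in [("tum",cyl([(.024,.004),(.035,.11)]),green,P["tum"][:2]),("stack",cyl([(.024,.004),(.035,.11),(.035,.155)]),green,P["stack"][:2]),
  ("jar",cyl([(.0295,.086),(.0295,.1)]),green,P["jar"][:2])]:
    out[k]=fit(m,p0,c)
    print(k,[fit(m,p0,c,(v,))[0].round(4).tolist() for v in S],out[k])
print([ (n,cost(0,lambda p:0,{}) ) for n in ()])
for n,(u0,v0,u1,v1) in dict(scene=(115,140,425,315),top=(90,95,425,275)).items():
    im=S[n]["frame"][:,:,::-1].copy(); z=2.4
    im=cv2.resize(im[v0:v1,u0:u1],None,fx=z,fy=z,interpolation=cv2.INTER_CUBIC)
    print(n,im.shape); cv2.imwrite(f"pics/{n}_z.png",im)
E
```

```text
jar [0.363 0.283 0.1  ]
carton [0.43  0.134 0.12 ]
tin [ 0.445 -0.014  0.1  ]
oil [ 0.43  -0.128  0.15 ]
tum [ 0.399 -0.32   0.11 ]
stack [ 0.56  -0.359  0.155]
pink [ 0.45  -0.426  0.11 ]
purple [ 0.287 -0.275  0.11 ]
tote [[0.472, 0.435, 0.05], [0.472, 0.267, 0.05], [0.642, 0.263, 0.05]]
tray [[0.548, 0.18, 0.045], [0.548, 0.021, 0.045], [0.72, 0.014, 0.045]]
crate [[0.538, -0.036, 0.05], [0.533, -0.198, 0.05], [0.713, -0.214, 0.05]]
tum [[0.3984, -0.3192], [0.3998, -0.3209]] (array([ 0.39971104, -0.32012798]), np.float64(0.11956360868904442))
stack [[0.5655, -0.3623], [0.565, -0.3624]] (array([ 0.56465876, -0.3623968 ]), np.float64(0.1028617777853055))
jar [[0.3598, 0.2882], [0.3614, 0.2869]] (array([0.36141548, 0.28755314]), np.float64(0.32750086472523954))
[]
scene (420, 744, 3)
top (432, 804, 3)
```

View pics/top_z.png

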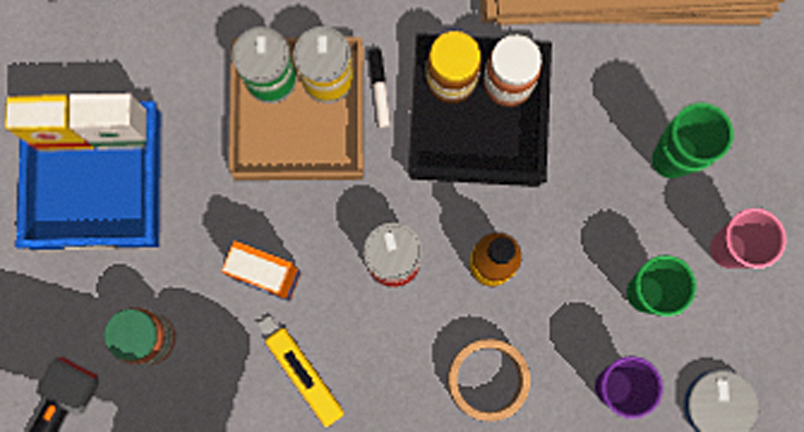

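View pics/scene_z.png

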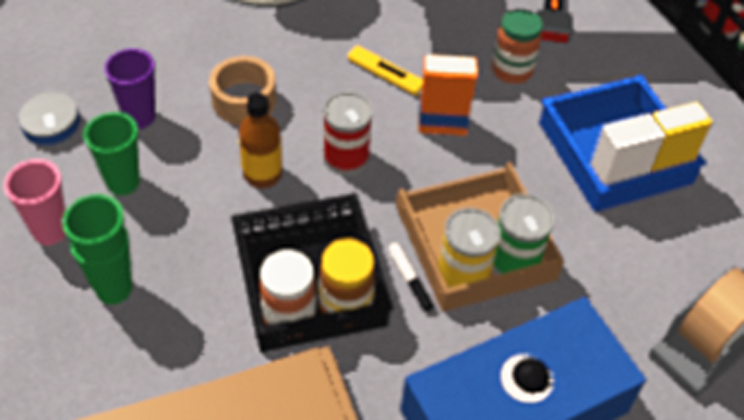

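The zoomed crops confirm that the single green tumbler at top-crop (666,285) is distinct from the two-piece stack at (697,135), pink and purple. Now I refine the tin, carton, jar and containers, and check with overlays.

```bash
cat > run2.py <<'E'
from fit import *
from scipy.optimize import least_squares
Z=dict(top=(90,95),scene=(115,140))
def o(n,uv): return (np.array(uv,float)+.5)/2.4-.5+np.array(Z[n])
R={"tum":[.3997,-.3201],"stack":[.5647,-.3624]}
R["tin"]=np.mean([back(S["top"],[o("top",(392,251))],.1)[0,:2],back(S["scene"],[o("scene",(348,115))],.1)[0,:2]],0)
print("tin views",[back(S[n],[o(n,q)],.1)[0,:2].round(4) for n,q in(("top",(392,251)),("scene",(348,115)))])
cart=lambda H:((H[...,1]>110)&(H[...,2]>60)&((H[...,0]<20)|((H[...,0]>100)&(H[...,0]<130))))|((H[...,2]>195)&(H[...,1]<60))
mc=lambda p:box(p[0],p[1],p[2],.038,.07,0,.12)
for p0 in([.428,.134,-.2],[.428,.134,.3],[.428,.134,-.5]): 
  f=fit(mc,p0,cart); print("carton",f,[fit(mc,p0,cart,(v,))[0].round(3) for v in S])
  if "carton" not in R or f[1]<best: R["carton"],best=f[0],f[1]
jm=lambda H:((H[...,1]>70)&((H[...,0]<20)|((H[...,0]>45)&(H[...,0]<90)))&(H[...,2]>25))
mj=cyl([(.032,0),(.032,.08),(.0295,.1)])
f=fit(mj,[.361,.287],jm);print("jar",f,[fit(mj,[.361,.287],jm,(v,))[0].round(4) for v in S]); R["jar"]=f[0]
mo=cyl([(.028,0),(.028,.08),(.012,.15)])
C=dict(tray=([(229,176),(363,178),(362,37)],[0,1,2],.045),crate=([(410,178),(546,184),(551,42),(416,34)],[0,1,2,3],.05),tote=([(17,246),(158,245),(160,102)],[0,1,2],.05))
def rect(p,z): 
  b=box(p[0],p[1],p[2],.17,.16,0,z)[4:]; return b[[1,0,3,2]]  # FL,FR,BR,BL
for k,(q,i,z) in C.items():
  W=np.array([o("top",a) for a in q])
  f=least_squares(lambda p:(proj(S["top"],rect(p,z)[i])-W).ravel(),[.62,.1,0],x_scale=[.01,.01,.1]);R[k]=f.x; print(k,f.x.round(4),"res",f.fun.round(2))
R={k:np.array(v).tolist() for k,v in R.items()}; import json; json.dump(R,open("R.json","w")); print({k:np.round(v,4).tolist() for k,v in R.items()})
M=dict(tum=[cyl([(.021,0)]),cyl([(.035,.11)])],stack=[cyl([(.021,0)]),cyl([(.035,.155)])],tin=[cyl([(.033,0)]),cyl([(.033,.1)])],jar=[cyl([(.032,0)]),cyl([(.0295,.1)])],
 carton=[lambda p:mc(p)[:4],lambda p:mc(p)[4:]],tray=[lambda p:rect(p,.045),lambda p:rect(p,0)],crate=[lambda p:rect(p,.05),lambda p:rect(p,0)],tote=[lambda p:rect(p,.05),lambda p:rect(p,0)])
ims=[]
for n,(u0,v0) in Z.items():
  im=cv2.resize(S[n]["frame"][v0:v0+180,u0:u0+333,::-1],None,fx=2.4,fy=2.4,interpolation=cv2.INTER_CUBIC)
  for k in R:
    for m in M[k]:
      q=(proj(S[n],m(R[k]))-np.array([u0,v0])+.5)*2.4-.5
      cv2.polylines(im,[np.round(q*8).astype(np.int32)],True,(255,255,0),1,cv2.LINE_AA,3)
  cv2.imwrite(f"pics/{n}_ov.png",im)
E
python3 run2.py
```

```text
tin views [array([ 0.4483, -0.0126]), array([ 0.4594, -0.0155])]
carton (array([ 0.4333264 ,  0.14002045, -0.38719986]), np.float64(0.12833167945151633)) [array([ 0.432,  0.14 , -0.303]), array([ 0.433,  0.14 , -0.395])]
carton (array([ 0.43332845,  0.14001578, -0.37901981]), np.float64(0.12815497724355235)) [array([ 0.432,  0.14 , -0.305]), array([ 0.433,  0.14 , -0.386])]
carton (array([ 0.43337301,  0.14013678, -0.37765959]), np.float64(0.12838603762714612)) [array([ 0.432,  0.14 , -0.305]), array([ 0.433,  0.14 , -0.384])]
jar (array([0.36167157, 0.28968655]), np.float64(0.9500087850719391)) [array([0.3273, 0.3146]), array([0.3616, 0.2872])]
tray [ 0.6339  0.0991 -0.0202] res [ 0.15  0.12 -0.27 -1.09  0.12  1.02]
crate [ 0.6246 -0.1244 -0.077 ] res [ 0.6  -1.51 -0.53 -1.24 -1.    1.18  0.91  1.73]
tote [ 0.5569  0.3476 -0.0188] res [ 1.97 -0.53 -1.38 -0.51 -0.58  1.12]
{'tum': [0.3997, -0.3201], 'stack': [0.5647, -0.3624], 'tin': [0.4538, -0.0141], 'carton': [0.4333, 0.14, -0.379], 'jar': [0.3617, 0.2897], 'tray': [0.6339, 0.0991, -0.0202], 'crate': [0.6246, -0.1244, -0.077], 'tote': [0.5569, 0.3476, -0.0188]}
```

View pics/top_ov.png

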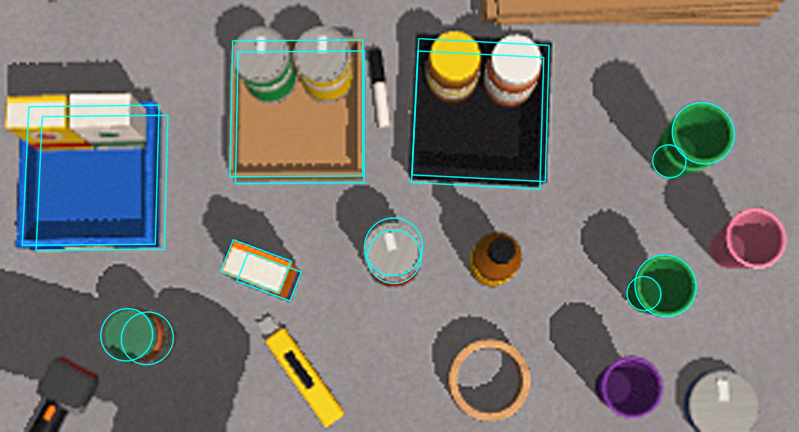

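View pics/scene_ov.png

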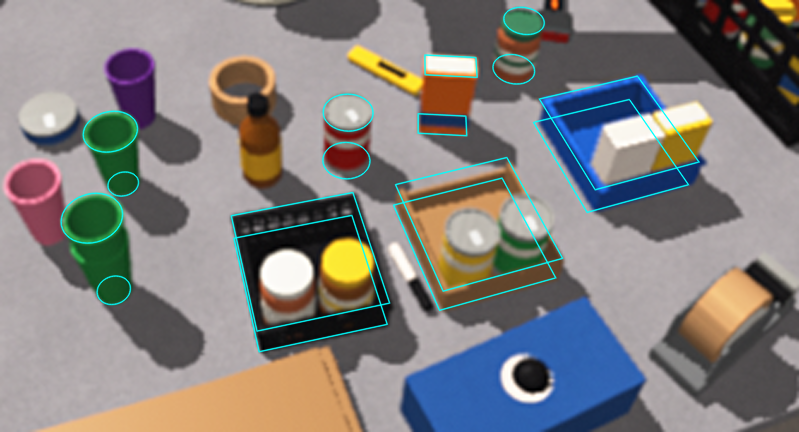

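The fits are good for the tumbler, stack, carton and containers. The tin differs by 11 mm in x between the two views, and the jar body is in shadow, so I check both enlarged.

```bash
cat > tiles.py <<'E'
from fit import *
import sys
rows=[]
J={"tin":[(.448,-.013),(.454,-.014)],"jar":[(.3614,.2875),(.3614,.2875)]}
rad={"tin":[(.033,0),(.033,.1)],"jar":[(.032,0),(.0295,.1)]}
for k in J:
  row=[]
  for n in("top","scene"):
    c=proj(S[n],[[*J[k][0],.05]])[0].round().astype(int)
    tile=cv2.resize(S[n]["frame"][c[1]-18:c[1]+18,c[0]-24:c[0]+24,::-1],None,fx=8,fy=8,interpolation=cv2.INTER_LINEAR)
    for p,col in zip(J[k],((255,255,0),(255,0,255))):
      for rd,z in rad[k]:
        q=(proj(S[n],ring(*p,rd,z))-(c-[24,18])+.5)*8-.5
        cv2.polylines(tile,[q.round().astype(np.int32)],True,col,1,cv2.LINE_AA)
    row.append(tile)
  rows.append(np.hstack(row))
cv2.imwrite("pics/tiles.png",np.vstack(rows))
E
python3 tiles.py
```

```text
(no output)
```

View pics/tiles.png

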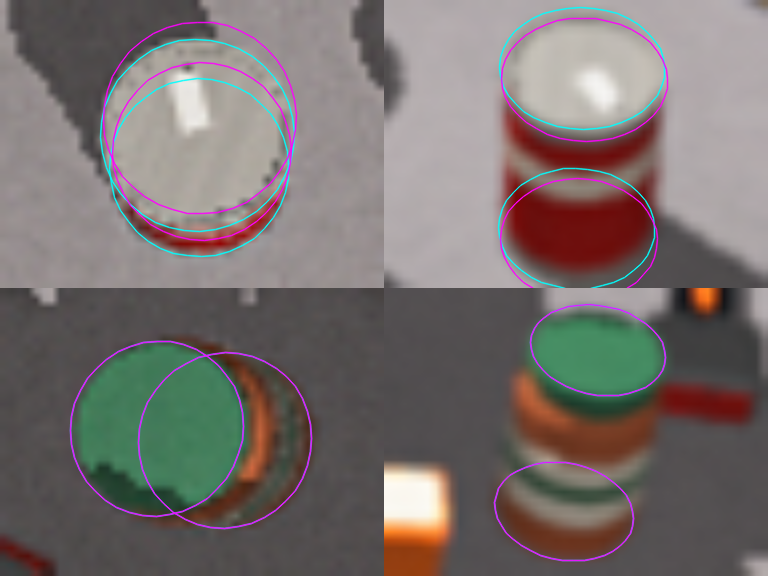

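Top-view rings match for both. Tin: about (0.449,-0.0135). Jar: about (0.361,0.288). First I turn the tool so it closes along x, clear of the oil bottle, then move over the tin.

```bash
python3 -m pendant '[{"az":10},{"az":10},{"az":10},{"az":10},{"az":10},{"az":10},{"az":10},{"az":5.4},{"tx":-54,"ty":27},{"tx":-54,"ty":27},{"tx":-54,"ty":27},{"tx":-54,"ty":27},{"tx":-54,"ty":27},{"tx":-54,"ty":27},{"tx":-54,"ty":27},{"tx":-54,"ty":27},{"tx":-54,"ty":27},{"tx":-54,"ty":28}]'
cat >> h.py <<'E'
def w2t(dx,dy,dz,yaw_target=None):
    from scipy.spatial.transform import Rotation as Ro
    q=r.state()["tool_rot"]; M=Ro.from_quat([q[1],q[2],q[3],q[0]]).as_matrix()
    phi=np.degrees(np.arctan2(M[1,1],M[0,1])); print("phi",phi.round(2),"tilt",np.degrees(np.arccos(-M[2,2])).round(2))
    return (M.T@np.array([dx,dy,dz])*1000).round(1)
def goto(x,y,z): 
    p=np.array(r.state()["ee_pos"]); print("at",p.round(4),"F",r.state()["contact_force"].round(2)); return w2t(*(np.array([x,y,z])-p))
E
python3 -c "
from h import *
print(goto(.449,-.0135,.16))"
```

```text
at [0.1512 0.5803 0.1877] F [ 0.02 -0.56 -0.19]
phi 75.4 tilt 0.1
[-437.9 -499.5   28.5]schema error: expected keys tx, ty, tz, ax, ay, az, jaw
```

```bash
python3 -m pendant '[{"tx":0,"ty":0,"tz":0,"ax":0,"ay":0,"az":10,"jaw":0},{"tx":0,"ty":0,"tz":0,"ax":0,"ay":0,"az":10,"jaw":0},{"tx":0,"ty":0,"tz":0,"ax":0,"ay":0,"az":10,"jaw":0},{"tx":0,"ty":0,"tz":0,"ax":0,"ay":0,"az":10,"jaw":0},{"tx":0,"ty":0,"tz":0,"ax":0,"ay":0,"az":10,"jaw":0},{"tx":0,"ty":0,"tz":0,"ax":0,"ay":0,"az":10,"jaw":0},{"tx":0,"ty":0,"tz":0,"ax":0,"ay":0,"az":10,"jaw":0},{"tx":0,"ty":0,"tz":0,"ax":0,"ay":0,"az":5.4,"jaw":0},{"tx":-54,"ty":27,"tz":0,"ax":0,"ay":0,"az":0,"jaw":0},{"tx":-54,"ty":27,"tz":0,"ax":0,"ay":0,"az":0,"jaw":0},{"tx":-54,"ty":27,"tz":0,"ax":0,"ay":0,"az":0,"jaw":0},{"tx":-54,"ty":27,"tz":0,"ax":0,"ay":0,"az":0,"jaw":0},{"tx":-54,"ty":27,"tz":0,"ax":0,"ay":0,"az":0,"jaw":0},{"tx":-54,"ty":27,"tz":0,"ax":0,"ay":0,"az":0,"jaw":0},{"tx":-54,"ty":27,"tz":0,"ax":0,"ay":0,"az":0,"jaw":0},{"tx":-54,"ty":27,"tz":0,"ax":0,"ay":0,"az":0,"jaw":0},{"tx":-54,"ty":27,"tz":0,"ax":0,"ay":0,"az":0,"jaw":0},{"tx":-54,"ty":28,"tz":0,"ax":0,"ay":0,"az":0,"jaw":0}]'
python3 -c "
from h import *
print(goto(.449,-.0135,.047))"
```

```text
time: 2.35
ee_pos: [0.4226, 0.0387, 0.1886]
tool_rot: [0.0, 0.707, 0.707, 0.0]
contact_force: [1.7, 0.7, 0.4]
grip_width: 0.999
gripper_force: 0.0
at [0.4226 0.0387 0.1886] F [1.67 0.71 0.36]
phi -0.01 tilt 0.02
[-52.2  26.3 141.6]
```

```bash
python3 -m pendant '[{"tx":-52,"ty":26.5,"tz":0,"ax":0,"ay":0,"az":0,"jaw":0},{"tx":0,"ty":0,"tz":40,"ax":0,"ay":0,"az":0,"jaw":0},{"tx":0,"ty":0,"tz":40,"ax":0,"ay":0,"az":0,"jaw":0},{"tx":0,"ty":0,"tz":40,"ax":0,"ay":0,"az":0,"jaw":0},{"tx":0,"ty":0,"tz":20,"ax":0,"ay":0,"az":0,"jaw":0},{"tx":0,"ty":0,"tz":0,"ax":0,"ay":0,"az":0,"jaw":0}]'
python3 -c "
from h import *
print(goto(.449,-.0135,.047))
s=r.snapshot('top'); import pickle; pickle.dump(s,open('t.pkl','wb')); cv2.imwrite('pics/t1.png',cv2.resize(s['frame'][150:260,190:330,::-1],None,fx=5,fy=5))"
```

```text
time: 3.1
ee_pos: [0.4478, -0.0112, 0.0475]
tool_rot: [-0.001, 0.707, 0.707, -0.001]
contact_force: [-0.3, 1.2, 0.5]
grip_width: 1.002
gripper_force: 0.0
at [ 0.4478 -0.0112  0.0475] F [-0.27  1.2   0.47]
phi 0.01 tilt 0.16
[-2.3  1.2  0.5]
```

View pics/t1.png

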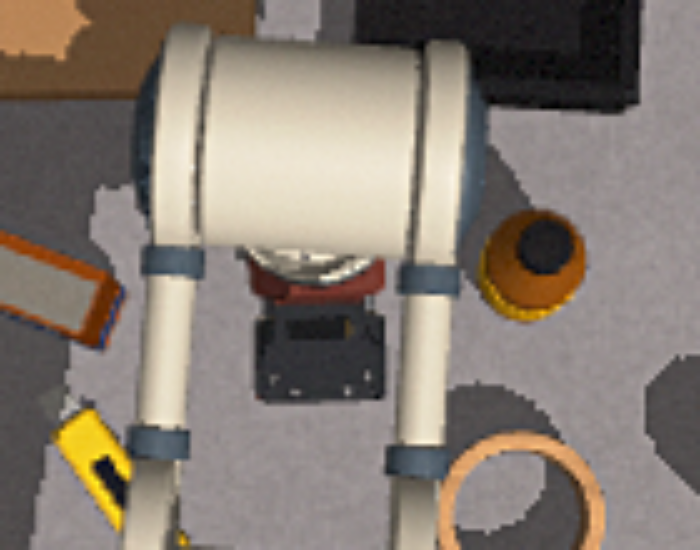

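```bash
python3 -m pendant '[{"tx":-2,"ty":1,"tz":0,"ax":0,"ay":0,"az":0,"jaw":0},{"tx":0,"ty":0,"tz":0,"ax":0,"ay":0,"az":0,"jaw":1},{"tx":0,"ty":0,"tz":0,"ax":0,"ay":0,"az":0,"jaw":1},{"tx":0,"ty":0,"tz":0,"ax":0,"ay":0,"az":0,"jaw":1},{"tx":0,"ty":0,"tz":0,"ax":0,"ay":0,"az":0,"jaw":1},{"tx":0,"ty":0,"tz":0,"ax":0,"ay":0,"az":0,"jaw":1},{"tx":0,"ty":0,"tz":0,"ax":0,"ay":0,"az":0,"jaw":1},{"tx":0,"ty":0,"tz":-10,"ax":0,"ay":0,"az":0,"jaw":1},{"tx":0,"ty":0,"tz":-25,"ax":0,"ay":0,"az":0,"jaw":1},{"tx":0,"ty":0,"tz":0,"ax":0,"ay":0,"az":0,"jaw":1}]'
python3 -c "
from h import *
print(goto(.598,.100,.16))"
```

```text
time: 4.4
ee_pos: [0.451, -0.0134, 0.0852]
tool_rot: [0.001, 0.707, 0.707, 0.001]
contact_force: [0.2, -0.5, -5.2]
grip_width: 0.744
gripper_force: 29.9
at [ 0.451  -0.0134  0.0852] F [ 0.22 -0.53 -5.22]
phi 0.0 tilt 0.2
[113.4 147.3 -74.3]
```

```bash
python3 -m pendant '[{"tx":0,"ty":0,"tz":-37,"ax":0,"ay":0,"az":0,"jaw":1},{"tx":0,"ty":0,"tz":-37,"ax":0,"ay":0,"az":0,"jaw":1},{"tx":28,"ty":37,"tz":0,"ax":0,"ay":0,"az":0,"jaw":1},{"tx":28,"ty":37,"tz":0,"ax":0,"ay":0,"az":0,"jaw":1},{"tx":28,"ty":37,"tz":0,"ax":0,"ay":0,"az":0,"jaw":1},{"tx":29.5,"ty":36.5,"tz":0,"ax":0,"ay":0,"az":-9,"jaw":1},{"tx":0,"ty":0,"tz":0,"ax":0,"ay":0,"az":-10,"jaw":1},{"tx":0,"ty":0,"tz":0,"ax":0,"ay":0,"az":-10,"jaw":1},{"tx":0,"ty":0,"tz":0,"ax":0,"ay":0,"az":-10,"jaw":1},{"tx":0,"ty":0,"tz":0,"ax":0,"ay":0,"az":-10,"jaw":1},{"tx":0,"ty":0,"tz":0,"ax":0,"ay":0,"az":-10,"jaw":1},{"tx":0,"ty":0,"tz":0,"ax":0,"ay":0,"az":-10,"jaw":1},{"tx":0,"ty":0,"tz":0,"ax":0,"ay":0,"az":-10,"jaw":1},{"tx":0,"ty":0,"tz":0,"ax":0,"ay":0,"az":-10,"jaw":1},{"tx":0,"ty":0,"tz":0,"ax":0,"ay":0,"az":0,"jaw":1},{"tx":0,"ty":0,"tz":0,"ax":0,"ay":0,"az":0,"jaw":1}]'
python3 -c "
from h import *
print(goto(.598,.100,.0525))
n='scene';s=r.snapshot(n); cv2.imwrite('pics/s2.png',cv2.resize(s['frame'][130:290,200:440,::-1],None,fx=3.3,fy=3.3))"
```

```text
time: 6.4
ee_pos: [0.597, 0.1002, 0.1566]
tool_rot: [-0.001, 0.01, 1.0, -0.0]
contact_force: [0.7, -0.3, -4.1]
grip_width: 0.743
gripper_force: 30.0
at [0.597  0.1002 0.1566] F [ 0.71 -0.26 -4.1 ]
phi 88.81 tilt 0.08
[-1.100e+00 -1.000e-01  1.041e+02]
```

View pics/s2.png

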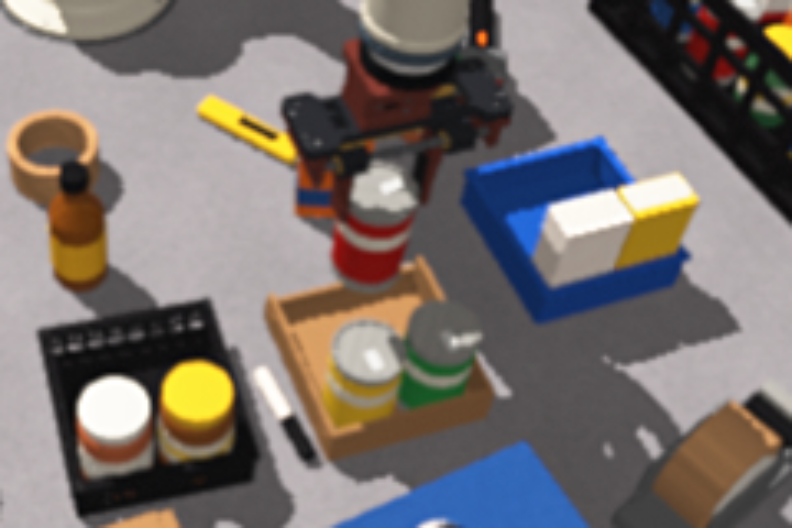

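The tin is held upright at crop (370,235), above the tray's free front. Now I lower it gently.

```bash
python3 -m pendant '[{"tx":0,"ty":0,"tz":30,"ax":0,"ay":0,"az":0,"jaw":1},{"tx":0,"ty":0,"tz":30,"ax":0,"ay":0,"az":0,"jaw":1},{"tx":0,"ty":0,"tz":25,"ax":0,"ay":0,"az":0,"jaw":1},{"tx":0,"ty":0,"tz":12,"ax":0,"ay":0,"az":0,"jaw":1},{"tx":0,"ty":0,"tz":3,"ax":0,"ay":0,"az":0,"jaw":1},{"tx":0,"ty":0,"tz":2,"ax":0,"ay":0,"az":0,"jaw":1},{"tx":0,"ty":0,"tz":0,"ax":0,"ay":0,"az":0,"jaw":1}]'
```

```text
time: 7.32
ee_pos: [0.5978, 0.1002, 0.0569]
tool_rot: [0.001, 0.009, 1.0, 0.0]
contact_force: [-0.3, -0.1, -3.9]
grip_width: 0.749
gripper_force: 30.0
```

```bash
python3 -m pendant '[{"tx":0,"ty":0,"tz":2,"ax":0,"ay":0,"az":0,"jaw":1},{"tx":0,"ty":0,"tz":1,"ax":0,"ay":0,"az":0,"jaw":1},{"tx":0,"ty":0,"tz":0.5,"ax":0,"ay":0,"az":0,"jaw":1},{"tx":0,"ty":0,"tz":0,"ax":0,"ay":0,"az":0,"jaw":1}]'
```

```text
time: 7.82
ee_pos: [0.5983, 0.1002, 0.0543]
tool_rot: [0.002, 0.009, 1.0, 0.0]
contact_force: [-0.4, -0.3, 5.5]
grip_width: 0.744
gripper_force: 30.0
```

```bash
python3 -m pendant '[{"tx":0,"ty":0,"tz":0,"ax":0,"ay":0,"az":0,"jaw":0.15},{"tx":0,"ty":0,"tz":0,"ax":0,"ay":0,"az":0,"jaw":0},{"tx":0,"ty":0,"tz":0,"ax":0,"ay":0,"az":0,"jaw":0},{"tx":0,"ty":0,"tz":0,"ax":0,"ay":0,"az":0,"jaw":0},{"tx":0,"ty":0,"tz":-20,"ax":0,"ay":0,"az":0,"jaw":0},{"tx":0,"ty":0,"tz":-45,"ax":0,"ay":0,"az":0,"jaw":0},{"tx":0,"ty":0,"tz":-50,"ax":0,"ay":0,"az":0,"jaw":0},{"tx":59,"ty":45,"tz":0,"ax":0,"ay":0,"az":-1,"jaw":0},{"tx":59,"ty":46,"tz":0,"ax":0,"ay":0,"az":0,"jaw":0},{"tx":59,"ty":46,"tz":0,"ax":0,"ay":0,"az":0,"jaw":0},{"tx":59,"ty":50,"tz":0,"ax":0,"ay":0,"az":0,"jaw":0},{"tx":0,"ty":0,"tz":0,"ax":0,"ay":0,"az":0,"jaw":0},{"tx":0,"ty":0,"tz":0,"ax":0,"ay":0,"az":0,"jaw":0}]'
python3 -c "
from h import *
print(goto(.3614,.288,.044))
s=[r.snapshot(n)['frame'][:,:,::-1] for n in('scene','top')]; cv2.imwrite('pics/s3.png',np.vstack([cv2.resize(s[0][150:270,220:420],(780,468))[::1],]))"
```

```text
time: 9.45
ee_pos: [0.4024, 0.2562, 0.1686]
tool_rot: [0.001, -0.0, 1.0, 0.0]
contact_force: [0.2, 0.1, 1.2]
grip_width: 1.0
gripper_force: 0.0
at [0.4024 0.2562 0.1686] F [0.18 0.14 1.23]
phi 90.04 tilt 0.12
[ 41.2  31.8 124.5]
```

View pics/s3.png

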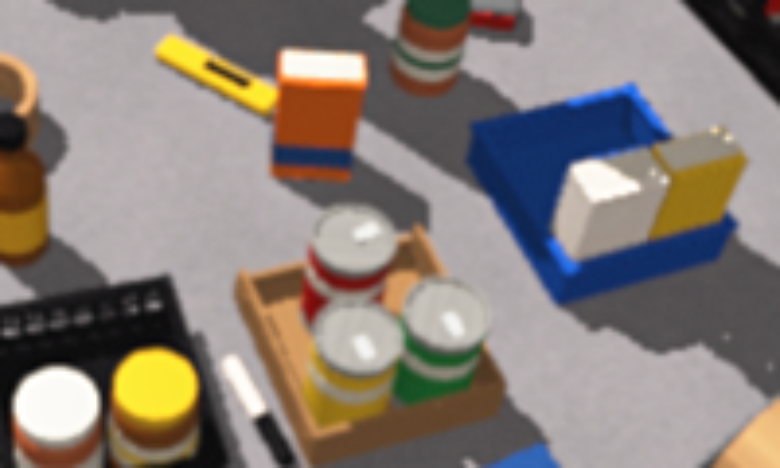

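The tin stands upright in the tray at crop (350,265). Next is the jar.

```bash
python3 -m pendant '[{"tx":41,"ty":32,"tz":0,"ax":0,"ay":0,"az":0,"jaw":0},{"tx":0,"ty":0,"tz":0,"ax":0,"ay":0,"az":0,"jaw":0},{"tx":0,"ty":0,"tz":35,"ax":0,"ay":0,"az":0,"jaw":0},{"tx":0,"ty":0,"tz":35,"ax":0,"ay":0,"az":0,"jaw":0},{"tx":0,"ty":0,"tz":35,"ax":0,"ay":0,"az":0,"jaw":0},{"tx":0,"ty":0,"tz":19,"ax":0,"ay":0,"az":0,"jaw":0},{"tx":0,"ty":0,"tz":0,"ax":0,"ay":0,"az":0,"jaw":0},{"tx":0,"ty":0,"tz":0,"ax":0,"ay":0,"az":0,"jaw":0}]'
python3 -c "
from h import *
print(goto(.3614,.288,.044))"
```

```text
time: 10.55
ee_pos: [0.362, 0.2884, 0.0448]
tool_rot: [0.001, 0.0, 1.0, 0.001]
contact_force: [1.0, 0.1, -0.1]
grip_width: 1.001
gripper_force: 0.0
at [0.362  0.2884 0.0448] F [ 1.05  0.12 -0.07]
phi 89.97 tilt 0.12
[ 0.6 -0.4  0.8]
```

```bash
python3 -m pendant '[{"tx":0,"ty":0,"tz":0,"ax":0,"ay":0,"az":0,"jaw":1},{"tx":0,"ty":0,"tz":0,"ax":0,"ay":0,"az":0,"jaw":1},{"tx":0,"ty":0,"tz":0,"ax":0,"ay":0,"az":0,"jaw":1},{"tx":0,"ty":0,"tz":0,"ax":0,"ay":0,"az":0,"jaw":1},{"tx":0,"ty":0,"tz":0,"ax":0,"ay":0,"az":0,"jaw":1},{"tx":0,"ty":0,"tz":0,"ax":0,"ay":0,"az":0,"jaw":1},{"tx":0,"ty":0,"tz":-10,"ax":0,"ay":0,"az":0,"jaw":1},{"tx":0,"ty":0,"tz":-30,"ax":0,"ay":0,"az":0,"jaw":1},{"tx":0,"ty":0,"tz":-40,"ax":0,"ay":0,"az":0,"jaw":1},{"tx":0,"ty":0,"tz":-40,"ax":0,"ay":0,"az":0,"jaw":1},{"tx":0,"ty":0,"tz":-38,"ax":0,"ay":0,"az":0,"jaw":1},{"tx":0,"ty":0,"tz":0,"ax":0,"ay":0,"az":0,"jaw":1}]'
python3 -c "
from h import *
print(goto(.5897,-.1217,.2))"
```

```text
time: 12.05
ee_pos: [0.3619, 0.2886, 0.204]
tool_rot: [0.002, 0.0, 1.0, 0.001]
contact_force: [0.1, 0.9, -2.5]
grip_width: 0.699
gripper_force: 29.4
at [0.3619 0.2886 0.204 ] F [ 0.12  0.93 -2.53]
phi 89.99 tilt 0.27
[-227.9 -410.2    4. ]
```

```bash
python3 -c "
from h import *
print(r.state()['grip_width'],r.state()['contact_force'])
s=[r.snapshot(n) for n in('scene','top')]; c=[proj(a,[[.362,.2886,.21]])[0].astype(int) for a in s]
print(c)
cv2.imwrite('pics/s4.png',np.hstack([cv2.resize(a['frame'][max(q[1]-50,0):,max(q[0]-50,0):][:100,:100,::-1],(400,400)) for a,q in zip(s,c)]))"
```

```text
0.6990406035915504 [ 0.12018046  0.9293543  -2.53122944]
[array([337, 123]), array([131, 231])]
```

View pics/s4.png

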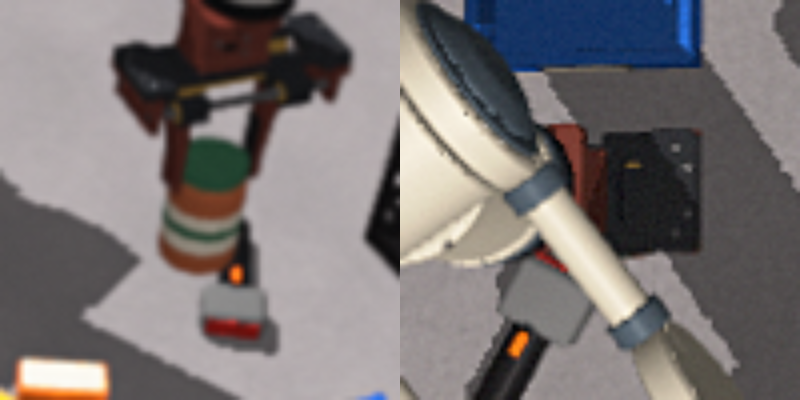

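```bash
python3 -c "
from h import *
from fit import ring
s=r.snapshot('scene'); o=np.array([287,73]); f=s['frame'][73:173,287:387,::-1]
im=cv2.resize(f[20:80,20:80],(600,600),interpolation=cv2.INTER_CUBIC)
for z,rd in((.1595,.032),(.2395,.032),(.2595,.0295)):
  q=(proj(s,ring(.362,.2886,rd,z))-o-20+.5)*10
  cv2.polylines(im,[q.astype(np.int32)],True,(255,255,0),1)
cv2.imwrite('pics/s5.png',im)"
```

```text
(no output)
```

View pics/s5.png

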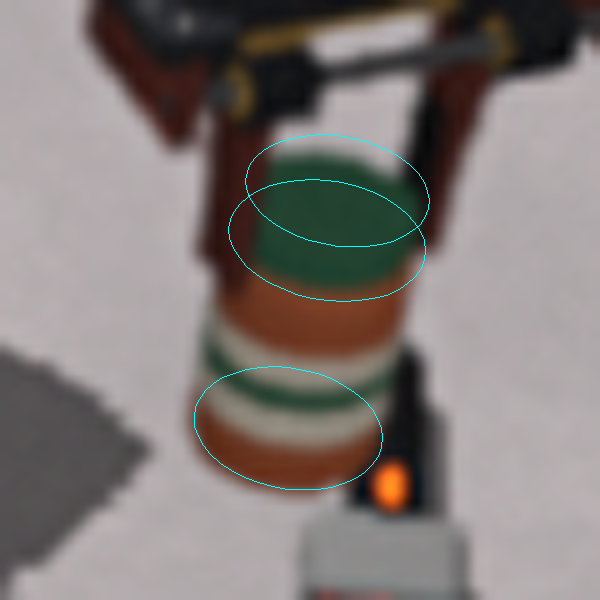

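The jar sits upright and on the grasp axis, and its foot ring matches. Next I move it over the crate.

```bash
python3 -m pendant '[{"tx":-15,"ty":-25,"tz":0,"ax":0,"ay":0,"az":0,"jaw":1},{"tx":-26,"ty":-47,"tz":0,"ax":0,"ay":0,"az":0,"jaw":1},{"tx":-26,"ty":-47,"tz":0,"ax":0,"ay":0,"az":0,"jaw":1},{"tx":-26,"ty":-47,"tz":0,"ax":0,"ay":0,"az":0,"jaw":1},{"tx":-26,"ty":-47,"tz":0,"ax":0,"ay":0,"az":0,"jaw":1},{"tx":-26,"ty":-47,"tz":0,"ax":0,"ay":0,"az":0,"jaw":1},{"tx":-26,"ty":-47,"tz":0,"ax":0,"ay":0,"az":0,"jaw":1},{"tx":-26,"ty":-47,"tz":0,"ax":0,"ay":0,"az":0,"jaw":1},{"tx":-20,"ty":-35,"tz":0,"ax":0,"ay":0,"az":0,"jaw":1},{"tx":-11,"ty":-21,"tz":0,"ax":0,"ay":0,"az":4.4,"jaw":1},{"tx":0,"ty":0,"tz":0,"ax":0,"ay":0,"az":0,"jaw":1},{"tx":0,"ty":0,"tz":0,"ax":0,"ay":0,"az":0,"jaw":1}]'
python3 -c "
from h import *
print(goto(.5897,-.1217,.049))"
```

```text
time: 13.7
ee_pos: [0.5882, -0.1211, 0.1994]
tool_rot: [-0.001, 0.038, 0.999, 0.001]
contact_force: [-0.1, 0.6, -2.6]
grip_width: 0.697
gripper_force: 29.4
at [ 0.5882 -0.1211  0.1994] F [-0.11  0.6  -2.62]
phi 85.67 tilt 0.18
[ -2.   -0.6 150.4]
```

```bash
python3 -m pendant '[{"tx":-1.5,"ty":-0.5,"tz":25,"ax":0,"ay":0,"az":0,"jaw":1},{"tx":0,"ty":0,"tz":40,"ax":0,"ay":0,"az":0,"jaw":1},{"tx":0,"ty":0,"tz":40,"ax":0,"ay":0,"az":0,"jaw":1},{"tx":0,"ty":0,"tz":25,"ax":0,"ay":0,"az":0,"jaw":1},{"tx":0,"ty":0,"tz":8,"ax":0,"ay":0,"az":0,"jaw":1},{"tx":0,"ty":0,"tz":3,"ax":0,"ay":0,"az":0,"jaw":1},{"tx":0,"ty":0,"tz":0,"ax":0,"ay":0,"az":0,"jaw":1},{"tx":0,"ty":0,"tz":2,"ax":0,"ay":0,"az":0,"jaw":1},{"tx":0,"ty":0,"tz":0,"ax":0,"ay":0,"az":0,"jaw":1}]'
```

```text
time: 14.82
ee_pos: [0.5907, -0.1226, 0.0588]
tool_rot: [0.0, 0.038, 0.999, -0.0]
contact_force: [0.9, -0.8, -3.8]
grip_width: 0.699
gripper_force: 29.4
```

```bash
python3 -m pendant '[{"tx":0,"ty":0,"tz":3,"ax":0,"ay":0,"az":0,"jaw":1},{"tx":0,"ty":0,"tz":2,"ax":0,"ay":0,"az":0,"jaw":1},{"tx":0,"ty":0,"tz":1,"ax":0,"ay":0,"az":0,"jaw":1},{"tx":0,"ty":0,"tz":0,"ax":0,"ay":0,"az":0,"jaw":1}]'
```

```text
time: 15.32
ee_pos: [0.5903, -0.1224, 0.0521]
tool_rot: [-0.0, 0.038, 0.999, 0.0]
contact_force: [0.7, -0.8, -3.2]
grip_width: 0.698
gripper_force: 29.4
```

```bash
python3 -m pendant '[{"tx":0,"ty":0,"tz":1,"ax":0,"ay":0,"az":0,"jaw":1},{"tx":0,"ty":0,"tz":1,"ax":0,"ay":0,"az":0,"jaw":1},{"tx":0,"ty":0,"tz":0.5,"ax":0,"ay":0,"az":0,"jaw":1},{"tx":0,"ty":0,"tz":0,"ax":0,"ay":0,"az":0,"jaw":1}]'
```

```text
time: 15.82
ee_pos: [0.5904, -0.1224, 0.0497]
tool_rot: [-0.0, 0.038, 0.999, 0.0]
contact_force: [0.9, -0.4, -3.0]
grip_width: 0.699
gripper_force: 29.4
```

```bash
python3 -m pendant '[{"tx":0,"ty":0,"tz":0.7,"ax":0,"ay":0,"az":0,"jaw":1},{"tx":0,"ty":0,"tz":0.7,"ax":0,"ay":0,"az":0,"jaw":1},{"tx":0,"ty":0,"tz":0,"ax":0,"ay":0,"az":0,"jaw":1}]'
```

```text
time: 16.2
ee_pos: [0.5908, -0.1224, 0.0488]
tool_rot: [0.0, 0.038, 0.999, -0.0]
contact_force: [0.7, 1.0, -0.2]
grip_width: 0.699
gripper_force: 29.6
```

```bash
python3 -m pendant '[{"tx":0,"ty":0,"tz":0.4,"ax":0,"ay":0,"az":0,"jaw":1},{"tx":0,"ty":0,"tz":0,"ax":0,"ay":0,"az":0,"jaw":0.2},{"tx":0,"ty":0,"tz":0,"ax":0,"ay":0,"az":0,"jaw":0},{"tx":0,"ty":0,"tz":0,"ax":0,"ay":0,"az":0,"jaw":0},{"tx":0,"ty":0,"tz":0,"ax":0,"ay":0,"az":0,"jaw":0},{"tx":0,"ty":0,"tz":-20,"ax":0,"ay":0,"az":0,"jaw":0},{"tx":0,"ty":0,"tz":-45,"ax":0,"ay":0,"az":0,"jaw":0},{"tx":0,"ty":0,"tz":-58,"ax":0,"ay":0,"az":0,"jaw":0},{"tx":0,"ty":0,"tz":0,"ax":0,"ay":0,"az":10.6,"jaw":0},{"tx":0,"ty":0,"tz":0,"ax":0,"ay":0,"az":10.6,"jaw":0},{"tx":0,"ty":0,"tz":0,"ax":0,"ay":0,"az":10.6,"jaw":0},{"tx":0,"ty":0,"tz":0,"ax":0,"ay":0,"az":10.6,"jaw":0},{"tx":0,"ty":0,"tz":0,"ax":0,"ay":0,"az":10.6,"jaw":0},{"tx":0,"ty":0,"tz":0,"ax":0,"ay":0,"az":10.6,"jaw":0},{"tx":0,"ty":0,"tz":0,"ax":0,"ay":0,"az":10.6,"jaw":0},{"tx":0,"ty":0,"tz":0,"ax":0,"ay":0,"az":10.6,"jaw":0},{"tx":0,"ty":0,"tz":0,"ax":0,"ay":0,"az":10.6,"jaw":0},{"tx":0,"ty":0,"tz":0,"ax":0,"ay":0,"az":10.6,"jaw":0},{"tx":0,"ty":0,"tz":0,"ax":0,"ay":0,"az":0,"jaw":0}]'
python3 -c "
from h import *
print(goto(.4333,.14,.17))"
```

```text
time: 18.58
ee_pos: [0.5907, -0.1225, 0.1725]
tool_rot: [0.001, 0.821, 0.571, 0.001]
contact_force: [-0.8, 0.2, -0.8]
grip_width: 0.999
gripper_force: 0.0
at [ 0.5907 -0.1225  0.1725] F [-0.81  0.16 -0.78]
phi -20.3 tilt 0.1
[ 191.6 -238.7    2.1]
```

```bash
python3 -m pendant '[{"tx":32,"ty":-40,"tz":0,"ax":0,"ay":0,"az":0,"jaw":0},{"tx":32,"ty":-40,"tz":0,"ax":0,"ay":0,"az":0,"jaw":0},{"tx":32,"ty":-40,"tz":0,"ax":0,"ay":0,"az":0,"jaw":0},{"tx":32,"ty":-40,"tz":0,"ax":0,"ay":0,"az":0,"jaw":0},{"tx":32,"ty":-40,"tz":0,"ax":0,"ay":0,"az":0,"jaw":0},{"tx":31.5,"ty":-38.5,"tz":0,"ax":0,"ay":0,"az":1,"jaw":0},{"tx":0,"ty":0,"tz":0,"ax":0,"ay":0,"az":0,"jaw":0},{"tx":0,"ty":0,"tz":0,"ax":0,"ay":0,"az":0,"jaw":0}]'
python3 -c "
from h import *
print(goto(.4333,.14,.066))
s=r.snapshot('scene'); cv2.imwrite('pics/s6.png',cv2.resize(s['frame'][120:290,200:420,::-1],None,fx=3.5,fy=3.5))"
```

```text
time: 19.58
ee_pos: [0.434, 0.1399, 0.1716]
tool_rot: [0.0, 0.825, 0.565, 0.0]
contact_force: [-0.1, -0.5, 0.4]
grip_width: 1.002
gripper_force: 0.0
at [0.434  0.1399 0.1716] F [-0.08 -0.45  0.42]
phi -21.23 tilt 0.07
[ -0.2  -0.8 105.6]
```

View pics/s6.png

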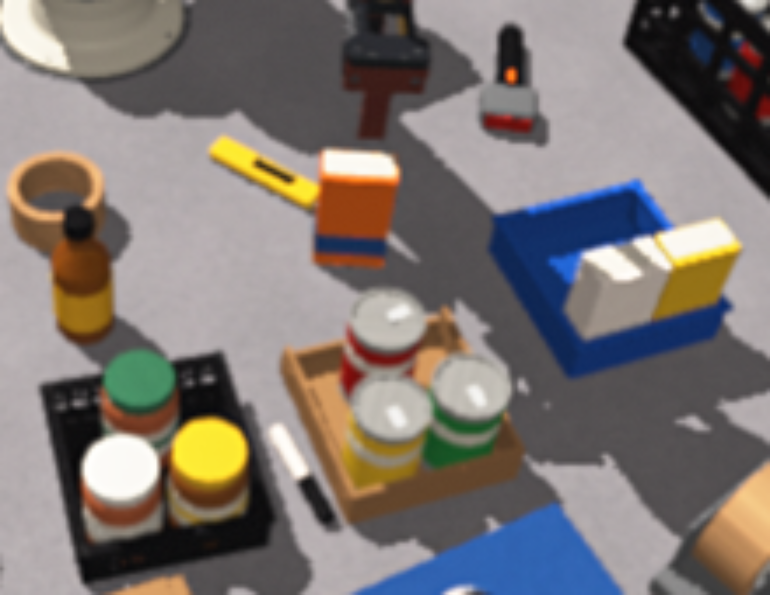

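The jar stands in the crate at crop (140,400) and the carton at (355,210) is free under the gripper. I grasp the carton.

```bash
python3 -m pendant '[{"tx":0,"ty":-0.8,"tz":35,"ax":0,"ay":0,"az":0,"jaw":0},{"tx":0,"ty":0,"tz":35,"ax":0,"ay":0,"az":0,"jaw":0},{"tx":0,"ty":0,"tz":25,"ax":0,"ay":0,"az":0,"jaw":0},{"tx":0,"ty":0,"tz":10.5,"ax":0,"ay":0,"az":0,"jaw":0},{"tx":0,"ty":0,"tz":0,"ax":0,"ay":0,"az":0,"jaw":0.35},{"tx":0,"ty":0,"tz":0,"ax":0,"ay":0,"az":0,"jaw":1},{"tx":0,"ty":0,"tz":0,"ax":0,"ay":0,"az":0,"jaw":1},{"tx":0,"ty":0,"tz":0,"ax":0,"ay":0,"az":0,"jaw":1},{"tx":0,"ty":0,"tz":0,"ax":0,"ay":0,"az":0,"jaw":1},{"tx":0,"ty":0,"tz":0,"ax":0,"ay":0,"az":0,"jaw":1},{"tx":0,"ty":0,"tz":0,"ax":0,"ay":0,"az":0,"jaw":1},{"tx":0,"ty":0,"tz":0,"ax":0,"ay":0,"az":0,"jaw":1}]'
```

```text
time: 21.12
ee_pos: [0.4329, 0.1406, 0.0656]
tool_rot: [0.0, 0.826, 0.564, 0.0]
contact_force: [-1.0, 0.3, 1.5]
grip_width: 0.428
gripper_force: 29.8
```

```bash
python3 -m pendant '[{"tx":0,"ty":0,"tz":-10,"ax":0,"ay":0,"az":0,"jaw":1},{"tx":0,"ty":0,"tz":-30,"ax":0,"ay":0,"az":0,"jaw":1},{"tx":0,"ty":0,"tz":-40,"ax":0,"ay":0,"az":0,"jaw":1},{"tx":0,"ty":0,"tz":-30,"ax":0,"ay":0,"az":-8,"jaw":1},{"tx":0,"ty":0,"tz":0,"ax":0,"ay":0,"az":-10.4,"jaw":1},{"tx":0,"ty":0,"tz":0,"ax":0,"ay":0,"az":-10.4,"jaw":1},{"tx":0,"ty":0,"tz":0,"ax":0,"ay":0,"az":-10.4,"jaw":1},{"tx":0,"ty":0,"tz":0,"ax":0,"ay":0,"az":-10.4,"jaw":1},{"tx":0,"ty":0,"tz":0,"ax":0,"ay":0,"az":-10.4,"jaw":1},{"tx":0,"ty":0,"tz":0,"ax":0,"ay":0,"az":-10.4,"jaw":1},{"tx":0,"ty":0,"tz":0,"ax":0,"ay":0,"az":-10.4,"jaw":1},{"tx":0,"ty":0,"tz":0,"ax":0,"ay":0,"az":-10.4,"jaw":1},{"tx":0,"ty":0,"tz":0,"ax":0,"ay":0,"az":-10.4,"jaw":1},{"tx":0,"ty":0,"tz":0,"ax":0,"ay":0,"az":-9,"jaw":1},{"tx":0,"ty":0,"tz":0,"ax":0,"ay":0,"az":0,"jaw":1}]'
python3 -c "
from h import *
print(goto(.535,.348,.17))"
```

```text
time: 23.0
ee_pos: [0.4327, 0.1404, 0.1753]
tool_rot: [-0.0, 0.008, 1.0, -0.0]
contact_force: [0.2, -0.1, -2.9]
grip_width: 0.436
gripper_force: 29.8
at [0.4327 0.1404 0.1753] F [ 0.23 -0.08 -2.9 ]
phi 89.12 tilt 0.04
[-99.1 209.1   5.2]
```

```bash
python3 -m pendant '[{"tx":-12,"ty":25,"tz":0,"ax":0,"ay":0,"az":0,"jaw":1},{"tx":-20,"ty":42,"tz":0,"ax":0,"ay":0,"az":0,"jaw":1},{"tx":-20,"ty":42,"tz":0,"ax":0,"ay":0,"az":0,"jaw":1},{"tx":-20,"ty":42,"tz":0,"ax":0,"ay":0,"az":0,"jaw":1},{"tx":-17,"ty":37,"tz":0,"ax":0,"ay":0,"az":0,"jaw":1},{"tx":-10,"ty":21,"tz":0,"ax":0,"ay":0,"az":0,"jaw":1},{"tx":0,"ty":0,"tz":0,"ax":0,"ay":0,"az":0,"jaw":1},{"tx":0,"ty":0,"tz":30,"ax":0,"ay":0,"az":0,"jaw":1},{"tx":0,"ty":0,"tz":35,"ax":0,"ay":0,"az":0,"jaw":1},{"tx":0,"ty":0,"tz":25,"ax":0,"ay":0,"az":0,"jaw":1},{"tx":0,"ty":0,"tz":8,"ax":0,"ay":0,"az":0,"jaw":1},{"tx":0,"ty":0,"tz":3,"ax":0,"ay":0,"az":0,"jaw":1},{"tx":0,"ty":0,"tz":0,"ax":0,"ay":0,"az":0,"jaw":1}]'
```

```text
time: 24.62
ee_pos: [0.5353, 0.3481, 0.0759]
tool_rot: [0.001, 0.007, 1.0, 0.0]
contact_force: [0.8, -0.7, -2.7]
grip_width: 0.428
gripper_force: 30.0
```

```bash
python3 -m pendant '[{"tx":0,"ty":0,"tz":2,"ax":0,"ay":0,"az":0,"jaw":1},{"tx":0,"ty":0,"tz":1.5,"ax":0,"ay":0,"az":0,"jaw":1},{"tx":0,"ty":0,"tz":1,"ax":0,"ay":0,"az":0,"jaw":1},{"tx":0,"ty":0,"tz":0.5,"ax":0,"ay":0,"az":0,"jaw":1},{"tx":0,"ty":0,"tz":0,"ax":0,"ay":0,"az":0,"jaw":1}]'
```

```text
time: 25.25
ee_pos: [0.5351, 0.3482, 0.0707]
tool_rot: [0.001, 0.007, 1.0, 0.0]
contact_force: [-2.6, -0.5, 4.2]
grip_width: 0.429
gripper_force: 30.0
```

```bash
python3 -m pendant '[{"tx":0,"ty":0,"tz":0,"ax":0,"ay":0,"az":0,"jaw":0.5},{"tx":0,"ty":0,"tz":0,"ax":0,"ay":0,"az":0,"jaw":0.3},{"tx":0,"ty":0,"tz":0,"ax":0,"ay":0,"az":0,"jaw":0.2},{"tx":0,"ty":0,"tz":0,"ax":0,"ay":0,"az":0,"jaw":0.2},{"tx":0,"ty":0,"tz":-20,"ax":0,"ay":0,"az":0,"jaw":0.2},{"tx":0,"ty":0,"tz":-55,"ax":0,"ay":0,"az":0,"jaw":0.2},{"tx":0,"ty":0,"tz":-60,"ax":0,"ay":0,"az":-1,"jaw":0},{"tx":10,"ty":-52,"tz":0,"ax":0,"ay":0,"az":0,"jaw":0},{"tx":10,"ty":-52,"tz":0,"ax":0,"ay":0,"az":0,"jaw":0},{"tx":10,"ty":-52,"tz":0,"ax":0,"ay":0,"az":0,"jaw":0},{"tx":10,"ty":-52,"tz":0,"ax":0,"ay":0,"az":0,"jaw":0},{"tx":10,"ty":-52,"tz":0,"ax":0,"ay":0,"az":0,"jaw":0},{"tx":10,"ty":-52,"tz":0,"ax":0,"ay":0,"az":0,"jaw":0},{"tx":10,"ty":-52,"tz":0,"ax":0,"ay":0,"az":0,"jaw":0},{"tx":10,"ty":-52,"tz":0,"ax":0,"ay":0,"az":0,"jaw":0},{"tx":10,"ty":-52,"tz":0,"ax":0,"ay":0,"az":0,"jaw":0},{"tx":10,"ty":-52,"tz":0,"ax":0,"ay":0,"az":0,"jaw":0},{"tx":10,"ty":-52,"tz":0,"ax":0,"ay":0,"az":0,"jaw":0},{"tx":10,"ty":-52,"tz":0,"ax":0,"ay":0,"az":0,"jaw":0},{"tx":0,"ty":0,"tz":0,"ax":0,"ay":0,"az":0,"jaw":0}]'
python3 -c "
from h import *
print(goto(.3997,-.3203,.071))"
```

```text
time: 27.75
ee_pos: [0.4159, -0.2792, 0.2055]
tool_rot: [0.0, 0.001, 1.0, -0.001]
contact_force: [0.5, 0.1, 0.5]
grip_width: 1.001
gripper_force: 0.0
at [ 0.4159 -0.2792  0.2055] F [0.49 0.08 0.49]
phi 89.91 tilt 0.07
[ 16.2 -41.  134.5]
```

```bash
python3 -m pendant '[{"tx":16,"ty":-41,"tz":0,"ax":0,"ay":0,"az":0,"jaw":0},{"tx":0,"ty":0,"tz":0,"ax":0,"ay":0,"az":0,"jaw":0},{"tx":0,"ty":0,"tz":40,"ax":0,"ay":0,"az":0,"jaw":0},{"tx":0,"ty":0,"tz":40,"ax":0,"ay":0,"az":0,"jaw":0},{"tx":0,"ty":0,"tz":35,"ax":0,"ay":0,"az":0,"jaw":0},{"tx":0,"ty":0,"tz":19.5,"ax":0,"ay":0,"az":0,"jaw":0},{"tx":0,"ty":0,"tz":0,"ax":0,"ay":0,"az":0,"jaw":0},{"tx":0,"ty":0,"tz":0,"ax":0,"ay":0,"az":0,"jaw":0.1}]'
python3 -c "
from h import *
print(goto(.3997,-.3203,.071))"
```

```text
time: 28.75
ee_pos: [0.4021, -0.3177, 0.072]
tool_rot: [0.001, -0.002, 1.0, -0.001]
contact_force: [-0.9, -0.4, -0.5]
grip_width: 0.926
gripper_force: 0.0
at [ 0.4021 -0.3177  0.072 ] F [-0.87 -0.36 -0.52]
phi 90.23 tilt 0.16
[ 2.4 -2.6  1. ]
```

```bash
python3 -m pendant '[{"tx":2,"ty":-2.5,"tz":1,"ax":0,"ay":0,"az":0,"jaw":0.1},{"tx":0,"ty":0,"tz":0,"ax":0,"ay":0,"az":0,"jaw":0.18},{"tx":0,"ty":0,"tz":0,"ax":0,"ay":0,"az":0,"jaw":0.22},{"tx":0,"ty":0,"tz":0,"ax":0,"ay":0,"az":0,"jaw":0.26},{"tx":0,"ty":0,"tz":0,"ax":0,"ay":0,"az":0,"jaw":0.3},{"tx":0,"ty":0,"tz":0,"ax":0,"ay":0,"az":0,"jaw":1},{"tx":0,"ty":0,"tz":0,"ax":0,"ay":0,"az":0,"jaw":1},{"tx":0,"ty":0,"tz":0,"ax":0,"ay":0,"az":0,"jaw":1},{"tx":0,"ty":0,"tz":0,"ax":0,"ay":0,"az":0,"jaw":1},{"tx":0,"ty":0,"tz":0,"ax":0,"ay":0,"az":0,"jaw":1}]'
python3 -c "
from h import *
print(goto(.5647,-.3624,.28))"
```

```text
time: 30.0
ee_pos: [0.3994, -0.3201, 0.0695]
tool_rot: [0.0, -0.002, 1.0, -0.0]
contact_force: [0.1, -0.1, 5.5]
grip_width: 0.775
gripper_force: 30.0
at [ 0.3994 -0.3201  0.0695] F [ 0.06 -0.14  5.5 ]
phi 90.2 tilt 0.05
[-165.3  -43.  -210.4]
```

```bash
python3 -m pendant '[{"tx":0,"ty":0,"tz":-5,"ax":0,"ay":0,"az":0,"jaw":1},{"tx":0,"ty":0,"tz":-20,"ax":0,"ay":0,"az":0,"jaw":1},{"tx":0,"ty":0,"tz":-40,"ax":0,"ay":0,"az":0,"jaw":1},{"tx":0,"ty":0,"tz":-50,"ax":0,"ay":0,"az":0,"jaw":1},{"tx":0,"ty":0,"tz":-40,"ax":0,"ay":0,"az":0,"jaw":1},{"tx":-15,"ty":-4,"tz":-20,"ax":0,"ay":0,"az":0,"jaw":1},{"tx":-40,"ty":-10,"tz":0,"ax":0,"ay":0,"az":0,"jaw":1},{"tx":-50,"ty":-13,"tz":0,"ax":0,"ay":0,"az":0,"jaw":1},{"tx":-40,"ty":-10,"tz":0,"ax":0,"ay":0,"az":0,"jaw":1},{"tx":-20,"ty":-6,"tz":0,"ax":0,"ay":0,"az":0,"jaw":1},{"tx":0,"ty":0,"tz":0,"ax":0,"ay":0,"az":0,"jaw":1},{"tx":0,"ty":0,"tz":0,"ax":0,"ay":0,"az":0,"jaw":1}]'
python3 -c "
from h import *
from fit import ring
print(goto(.5647,-.3624,.18))
print(r.state()['grip_width'])
p=np.array(r.state()['ee_pos']); zf=p[2]-.0695; out=[]
for n in('scene','top'):
  s=r.snapshot(n); c=proj(s,[[.5647,-.3624,.19]])[0].astype(int); o=np.maximum(c-[26,37],0)
  im=cv2.resize(s['frame'][o[1]:o[1]+74,o[0]:o[0]+50,::-1],(400,592),interpolation=cv2.INTER_CUBIC)
  for a in (ring(p[0],p[1],.021,zf),ring(p[0],p[1],.035,zf+.11),ring(.5647,-.3624,.035,.155)):
    cv2.polylines(im,[((proj(s,a)-o+.5)*8).astype(np.int32)],True,(255,255,0),1)
  out.append(im)
cv2.imwrite('pics/s7.png',np.hstack(out))"
```

```text
time: 31.5
ee_pos: [0.5637, -0.3623, 0.2446]
tool_rot: [0.0, -0.002, 1.0, -0.0]
contact_force: [0.3, -0.5, 0.3]
grip_width: 0.773
gripper_force: 30.0
at [ 0.5637 -0.3623  0.2446] F [ 0.34 -0.53  0.29]
phi 90.19 tilt 0.01
[-1.  -0.1 64.6]
0.7729232460455745
```

View pics/s7.png

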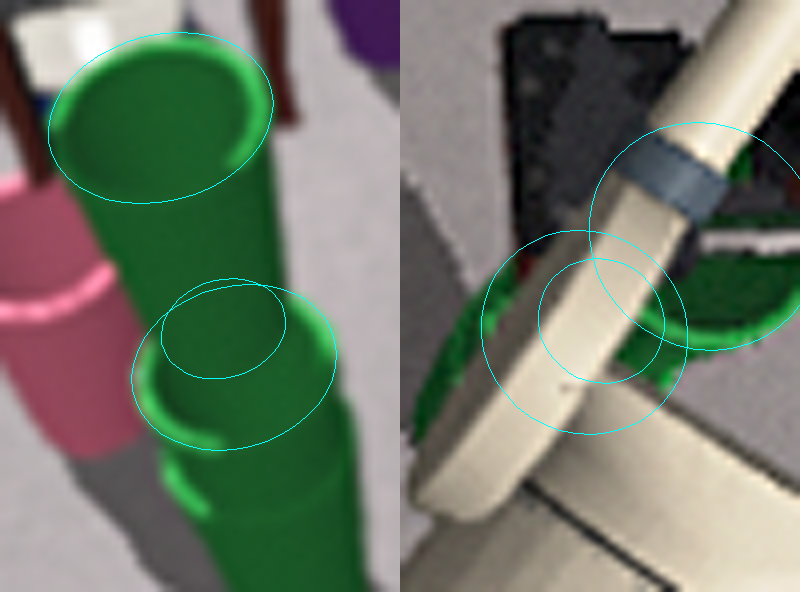

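The tumbler is upright exactly where predicted, and the stack rim matches its ring at crop (235,368). The axes are aligned, so I lower it.

```bash
python3 -m pendant '[{"tx":-1,"ty":0,"tz":15,"ax":0,"ay":0,"az":0,"jaw":1},{"tx":0,"ty":0,"tz":20,"ax":0,"ay":0,"az":0,"jaw":1},{"tx":0,"ty":0,"tz":15,"ax":0,"ay":0,"az":0,"jaw":1},{"tx":0,"ty":0,"tz":10,"ax":0,"ay":0,"az":0,"jaw":1},{"tx":0,"ty":0,"tz":8,"ax":0,"ay":0,"az":0,"jaw":1},{"tx":0,"ty":0,"tz":5,"ax":0,"ay":0,"az":0,"jaw":1},{"tx":0,"ty":0,"tz":3,"ax":0,"ay":0,"az":0,"jaw":1},{"tx":0,"ty":0,"tz":0,"ax":0,"ay":0,"az":0,"jaw":1},{"tx":0,"ty":0,"tz":0,"ax":0,"ay":0,"az":0,"jaw":1}]'
```

```text
time: 32.72
ee_pos: [0.5654, -0.3624, 0.1683]
tool_rot: [0.0, -0.002, 1.0, -0.0]
contact_force: [-0.1, -0.1, -1.4]
grip_width: 0.774
gripper_force: 30.0
```

```bash
python3 -m pendant '[{"tx":0,"ty":0,"tz":2,"ax":0,"ay":0,"az":0,"jaw":1},{"tx":0,"ty":0,"tz":1.5,"ax":0,"ay":0,"az":0,"jaw":1},{"tx":0,"ty":0,"tz":1,"ax":0,"ay":0,"az":0,"jaw":1},{"tx":0,"ty":0,"tz":0,"ax":0,"ay":0,"az":0,"jaw":1}]'; python3 -m pendant '[{"tx":0,"ty":0,"tz":0,"ax":0,"ay":0,"az":0,"jaw":1}]'|grep force
```

```text
time: 33.22
ee_pos: [0.5652, -0.3623, 0.1632]
tool_rot: [-0.0, -0.002, 1.0, 0.0]
contact_force: [0.1, 0.6, -0.3]
grip_width: 0.772
gripper_force: 30.0
contact_force: [-0.3, -0.2, 0.3]
gripper_force: 30.0
```

```bash
for k in 1 2; do python3 -m pendant '[{"tx":0,"ty":0,"tz":0.7,"ax":0,"ay":0,"az":0,"jaw":1},{"tx":0,"ty":0,"tz":0,"ax":0,"ay":0,"az":0,"jaw":1},{"tx":0,"ty":0,"tz":0,"ax":0,"ay":0,"az":0,"jaw":1}]'|egrep 'pos|contact'; done
```

```text
ee_pos: [0.5653, -0.3623, 0.1627]
contact_force: [-0.1, 0.1, -0.3]
ee_pos: [0.5652, -0.3623, 0.162]
contact_force: [0.3, 0.6, -0.7]
```

```bash
python3 -m pendant '[{"tx":0,"ty":0,"tz":0.5,"ax":0,"ay":0,"az":0,"jaw":1},{"tx":0,"ty":0,"tz":0,"ax":0,"ay":0,"az":0,"jaw":1},{"tx":0,"ty":0,"tz":0,"ax":0,"ay":0,"az":0,"jaw":1}]'|egrep 'pos|contact'; python3 -m pendant '[{"tx":0,"ty":0,"tz":0.4,"ax":0,"ay":0,"az":0,"jaw":1},{"tx":0,"ty":0,"tz":0,"ax":0,"ay":0,"az":0,"jaw":1},{"tx":0,"ty":0,"tz":0,"ax":0,"ay":0,"az":0,"jaw":1}]'|egrep 'pos|contact'
```

```text
ee_pos: [0.5653, -0.3623, 0.1615]
contact_force: [0.3, -0.4, -0.0]
ee_pos: [0.5653, -0.3623, 0.1612]
contact_force: [0.1, -0.3, 0.6]
```

```bash
python3 -m pendant '[{"tx":0,"ty":0,"tz":0.4,"ax":0,"ay":0,"az":0,"jaw":1},{"tx":0,"ty":0,"tz":0,"ax":0,"ay":0,"az":0,"jaw":1},{"tx":0,"ty":0,"tz":0,"ax":0,"ay":0,"az":0,"jaw":1}]'|egrep 'pos|contact'; python3 -m pendant '[{"tx":0,"ty":0,"tz":0,"ax":0,"ay":0,"az":0,"jaw":1}]'|egrep 'pos|contact'
```

```text
ee_pos: [0.5653, -0.3623, 0.161]
contact_force: [0.1, -0.1, 0.7]
ee_pos: [0.5653, -0.3624, 0.1609]
contact_force: [0.1, 1.8, 1.1]
```

The force is rising at the nominal seat height, so it just sits. I let go and retreat.

```bash
python3 -m pendant '[{"tx":0,"ty":0,"tz":0,"ax":0,"ay":0,"az":0,"jaw":0.2},{"tx":0,"ty":0,"tz":0,"ax":0,"ay":0,"az":0,"jaw":0.15},{"tx":0,"ty":0,"tz":0,"ax":0,"ay":0,"az":0,"jaw":0.08},{"tx":0,"ty":0,"tz":0,"ax":0,"ay":0,"az":0,"jaw":0},{"tx":0,"ty":0,"tz":0,"ax":0,"ay":0,"az":0,"jaw":0},{"tx":0,"ty":0,"tz":-10,"ax":0,"ay":0,"az":0,"jaw":0},{"tx":0,"ty":0,"tz":-30,"ax":0,"ay":0,"az":0,"jaw":0},{"tx":0,"ty":0,"tz":-50,"ax":0,"ay":0,"az":0,"jaw":0},{"tx":30,"ty":20,"tz":-20,"ax":0,"ay":0,"az":0,"jaw":0},{"tx":40,"ty":40,"tz":0,"ax":0,"ay":0,"az":0,"jaw":0},{"tx":40,"ty":40,"tz":0,"ax":0,"ay":0,"az":0,"jaw":0},{"tx":0,"ty":0,"tz":0,"ax":0,"ay":0,"az":0,"jaw":0},{"tx":0,"ty":0,"tz":0,"ax":0,"ay":0,"az":0,"jaw":0}]'
python3 - <<'E'
from fit import *
for n in ("scene",): S[n]=r.snapshot(n)
g=rng(45,85,90,30)
for h in (.1955,.198,.201,.204,.207):
  m=cyl([(.024,.004),(.035,.11),(.035,h)]); f=fit(m,[.565,-.3624],g,("scene",)); print(h,f[0].round(4),round(f[1],4))
# carton in tote: expected silhouette vs orange mask
H=hsv(S["scene"]); 
for nm,P,c in (("carton",box(.535,.348,1.55,.038,.07,.08,.12),((H[...,0]<20)&(H[...,1]>150)&(H[...,2]>90))),("tin",ring(.598,.1,.033,.06),((H[...,0]<6)|(H[...,0]>174))&(H[...,1]>150)),("jarlid",ring(.59,-.122,.0295,.105),g(H))):
  q=proj(S["scene"],P).mean(0); k,l,st,ce=cv2.connectedComponentsWithStats(c.astype(np.uint8)); i=1+np.argmin(np.linalg.norm(ce[1:]-q,axis=1)+1e3*(st[1:,4]<20)); print(nm,q.round(1),ce[i].round(1),st[i])
E
```

```text
time: 36.98
ee_pos: [0.4553, -0.263, 0.2719]
tool_rot: [0.001, -0.002, 1.0, -0.001]
contact_force: [-1.2, -1.1, 0.2]
grip_width: 1.001
gripper_force: 0.0
0.1955 [ 0.563  -0.3623] 0.0356
0.198 [ 0.5644 -0.3623] 0.0354
0.201 [ 0.566  -0.3623] 0.043
0.204 [ 0.5673 -0.3621] 0.0568
0.207 [ 0.5686 -0.3622] 0.0718
carton [372.2 178.8] [369.6 182.1] [359 168  25  25 218]
tin [309.3 219.6] [308.1 220.9] [300 216  19   8  50]
jarlid [239.7 226.8] [239.5 228.4] [229 220  22  18 280]
```

```bash
python3 -c "
from workcell import r
print(r.job_done())"
```

```text
the job is handed in; nothing more can be done
None
```

I handed the job in after about 37 s of robot time: the tin, jar and carton were each lowered to contact and released in the front of the tray, crate and tote, and the tumbler was let go in the stack at first contact. A final camera measurement showed all four in place and the stack still standing, but I had no pictures left to view at the end, so the carton and the nested tumbler were checked only by measurement.

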